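# Seat the framed stencil on the pins of the reballing jig

### The arm

A 6-joint arm with a two-finger parallel gripper is mounted at the origin on the work surface. World frame = base frame: x ahead of the robot, y to its left, z up, the work surface at z = 0. Lengths are in m, angles in rad, forces in N, time in s.
With the tool pointing down it reaches from about 0.425 to 0.95 m from the base axis. Payload 3.5 kg.
Tool frame: the origin (TCP) lies midway between the tips of the shut fingers; the grasp point (between the pads) lies 19 mm behind it; z points along the fingers, x is the direction in which the jaws open and shut, and the axes are right-handed (so a half turn about z gives the same grasp; the last joint's range is limited). The gripper opens to 85 mm and grips with 20 to 120 N. Pads are 22 mm wide; open, the fingers measure 114 mm over their backs; the gripper's body (76 mm by 85 mm) begins 54 mm behind the grasp point. The pads swing forward as they close: fully open they stand 13 mm farther back than shut.
Start: joints at [-1.401, 0.286, 1.577, -0, 1.279, -0.15], TCP at [0.212, -0.641, 0.231] pointing down, gripper open.
Joint ranges: [-2.77, 2.77], [-0.9, 2.22], [0.21, 2.48], [-1.53, 4.67], [0.24, 2.81], [-2.84, 2.84]. Speed limits (rad/s): [2.79, 2.79, 3.14, 3.14, 3.14, 3.14].

### API

Orientations are given as a unit quaternion [x, y, z, w].
In Python, from plant import readout, optics, ctrl gives the robot as it stands. The module is installed in compiled form; this text tells all that it offers.
- The arm moves only by the shell command python3 -m crank 'ROWS' [OPENING] [FORCE]. ROWS is text: rows parted by semicolons, each of 6 numbers parted by spaces: the shift along the tool's x, y, z in mm, then the turn, a rotation vector about the tool's x, y, z in rad. In form: dx dy dz ax ay az; .... A call has 1 to 5 rows; each row shifts and turns the commanded pose from where the row before left it, along the tool's axes as they then stand; what a row does not reach is not made up. A row lasts 1/8 s, in which the tool goes at most 62.5 mm and 10.7 degrees, less where a joint would pass 70% of its speed; a pose out of reach is approached as far as the arm can. A call is refused whole if a number of a shift passes 62.5 or a number of a turn 0.188, either way. A call with a gripper value outside its range is refused whole. OPENING is the opening, from -1 (shut) to 1 (fully open), set as the call begins (- or left out, the last holds). The fingers move at their own pace and stop on an object; FORCE is the grip in N (left out, the last holds). Time passes only in rows, so rows that do not move let the fingers close. It gives the time, the measured TCP pose, the force and the opening at its end, in the units of the state.
- readout.get_state(): the state, without advancing time (a new reading comes with each control period).
- optics.read_camera(name): name is "scene" or "top" or "wrist"; returns the picture (400x640x3 uint8, red, green, blue); there is no depth.
- optics.calibration(name): a dict with "mtx" (3x3 intrinsics, pixels), "dist_coeffs" ([k1, k2, p1, p2, k3] as OpenCV has them; the pictures are not rectified), "rvec" (rotation vector, rad) and "tvec" (3), from world to camera coordinates, as OpenCV has them; the wrist camera has in their place "tool_from_camera" (4x4, takes a point from camera to tool coordinates, whose origin is the TCP and whose axes are the tool frame's). Camera axes: x right, y down, z forward; pixel columns grow to the right and rows downward; lengths in m; the calibration is good to about 2 mm. A picture is of the moment at which its call begins: read the wrist's pose just before it. calibration takes no time and is no camera call.
- ctrl.sign_off(): hands the job in, once; it reports no verdict.
Trained networks look in the newest picture that a camera, given by its name, has taken for a name from the list of things; names that differ only in an ending like _2 or _b are one class to them, and where a whole thing is asked for, a point or a joint stands for the part that bears it (a point fixed in the world has none). Each returns a list of dicts, best first, with "p" (0 to 1); they miss things now and then, are a little off and sometimes report something else, mostly with a low value. They report only what shows in the picture. A call takes as long as a camera call. They do not tell look-alikes from the thing itself.
- optics.recognise(camera, thing): "xy" ([column, row] as shares, 0 to 1, of the picture: columns of its width, rows of its height, amid what is visible of it).
The state is a dict: "time": time; "qpos": joint angles; "dq": joint speeds; "joint_efforts": joint torques, N m; "eef_pos": TCP position; "tcp_rot": TCP orientation; "contact_force": force on the tool from outside, world axes, zero at the start; "wrist_torque": the same for the moment, N m; "opening": opening from 0.0 (shut) to 1.0 (fully open).
Only numpy, scipy, OpenCV 4.12 (cv2) and the standard library are available. Lean on these libraries where they do the work, as an engineer would, in place of code of your own. Each camera call takes 0.05 s, during which the arm holds its last target.

### The job

The steel stencil plate has been laid roughly on the chip jig and is riding on top of the jig's two locating pins. Nudge it sideways with the fingertips until its hole and slot drop over the pins and it lies flat on the jig's bed, then take the hand away. Only slide it, do not lift it, and leave the jar, the dropper bottle and the spreader where they are.

Things in the scene. Friction and masses are not known exactly. Their poses are not given: they have to be found in the camera images.
- jig: Chip jig, fixed to the blue mat: aluminium block, 180 mm (x) by 220 mm (y), on a rubber pad. Origin: centre of the pad's underside, 3 mm above the work surface. z up, y along the line of the two pins. The block's flat top, the bed, lies 20 mm above the origin (23 mm above the work surface); four corner marks engraved in it outline the plate's place. Yaw up to 0.45 rad either way.
- pin_a (a point): Tip of the locating pin at the jig's +y end, at (0, 56, 26) mm in the jig's frame. Both pins are steel, 7 mm in diameter, and stand 6 mm out of the bed: straight for the lower 2.5 mm, then tapered to a 3 mm flat tip. The plate, pushed to within about 2 mm of its place, drops over the tapers by itself.
- pin_b (a point): Tip of the equal pin at the jig's -y end, at (0, -56, 26) mm in the jig's frame.
- stencil: Loose steel plate, 96 mm (x) by 144 mm (y) by 4 mm, 0.15 to 0.3 kg, friction about 0.6; in its middle a perforated square, 54 mm, 1.5 mm sunk, closed underneath. Origin: centre of its underside; z up, y along its length; round hole at +y, slot at -y. Seated, its pose is the jig's with the origin 20 mm up, and the pins stand 2 mm out of it.
- hole (a point): Centre of the stencil's round hole, 9 mm in diameter, at (0, 56, 0) mm in the plate's frame (underside). It belongs over pin_a. At the start the plate lies about 14 to 28 mm too far towards the jig's -x side (the robot's side), up to 15 mm off along y, and is turned up to 0.1 rad from the jig.
- slot (a point): Centre of the stencil's slot, 9 mm (x) by 14 mm (y), at (0, -56, 0) mm in the plate's frame (underside). It belongs over pin_b. At the start the plate leans on the pin tips, tilted about 0.1 rad, with its long -x edge down on the bed and its +x edge raised.
- jar_mid (a point): Centre of a loose white paste jar with a grey lid, 47 mm in diameter, 36 mm high, standing on the mat to one side; leave it alone.
- dropper_mid (a point): A loose white dropper bottle, 36 mm in diameter, 100 mm high with its nozzle, standing on the mat to the other side; the point is on its axis 50 mm above its foot. Leave it alone.
- spreader_mid (a point): A loose paste spreader lying flat on the mat beyond the jig: black grip 45 by 90 mm, 12.5 mm thick, with a steel blade along one side, 66 mm over all; the point is the centre of the grip. Leave it alone.
Not all that is in view belongs to the job. There is more than one size of the stencil; the one meant has the size given above.

How it is judged:
At the end, for the whole second after the job is handed in: The stencil lies flat (within 0.03 rad) and still on the bed, hole and slot both down over their pins (undersides within 1.5 mm of the bed, hole within 2.5 mm of pin_a's axis, slot centre within 3.5 mm of pin_b's) (z of each of hole, slot in the frame of jig below 0.0215 m and horizontal distance between hole and pin_a below 0.0025 m and horizontal distance between slot and pin_b below 0.0035 m and angle between stencil's own z axis and vertical below 0.03 rad and linear speed of stencil below 0.01 m/s); the robot touches nothing.
It fails at once if the stencil plate was lifted: its middle rose more than 12 mm above the pin tips (z of stencil in the frame of jig above 0.038 m).
It fails at once if the stencil plate was tipped up or pushed off the jig (angle between stencil's own z axis and vertical above 0.5 rad or horizontal distance between stencil and jig above 0.07 m).
It fails at once if the jar was moved by more than 15 mm (distance of jar_mid from where it was at the start of the episode above 0.015 m).
It fails at once if the dropper bottle was moved by more than 15 mm (distance of dropper_mid from where it was at the start of the episode above 0.015 m).
It fails at once if the spreader was moved by more than 15 mm (distance of spreader_mid from where it was at the start of the episode above 0.015 m).
It also fails if it takes over 51 s, if anything falls off the work surface, if the arm or the gripper's body presses on something with over 40 N, if the wrist force passes 120 N, or if a joint passes its speed limit or range.

## Working session

There is one attempt and no reset: what is moved stays moved. The work goes in short steps, Python scripts to look and compute and a shell command to move; the robot and the scene stay as the last step left them, time stands still between calls to the robot, and variables do not carry over. Pictures are saved under pics/ and viewed, and the job is handed in when it is done.

```bash
mkdir -p pics; python3 - <<'E'
from plant import readout, optics
import cv2
print(readout.get_state())
for n in ("scene","top"):
    im=optics.read_camera(n); cv2.imwrite(f"pics/{n}0.png",im[:,:,::-1])
    for t in ("jig","stencil","hole","slot","pin_a","jar_mid","dropper_mid","spreader_mid"):
        print(n,t,[(round(d['p'],2),round(d['xy'][0]*640),round(d['xy'][1]*400)) for d in optics.recognise(n,t)])
print(readout.get_state()['time'])
for n in ("scene","top","wrist"): print(optics.calibration(n))
E
```

```text
{'time': 0.0, 'qpos': array([-1.40100884e+00,  2.87198745e-01,  1.57821997e+00,  2.35725250e-05,
        1.27859937e+00, -1.50026566e-01]), 'dq': array([ 0.00089533, -0.00094977, -0.00034383,  0.00092558,  0.00011533,
       -0.00132986]), 'joint_efforts': array([ 2.91317629e-04, -4.05983162e+01, -2.92624372e+01, -1.43152988e-04,
        5.88412397e-03,  2.17696368e-05]), 'eef_pos': array([ 0.21211444, -0.64009532,  0.22990187]), 'tcp_rot': array([ 0.81067307, -0.58549783, -0.00085805, -0.00085706]), 'contact_force': array([-0.29914389, -0.18510467,  0.03823745]), 'wrist_torque': array([-0.03412838,  0.05587858,  0.03177033]), 'opening': 1.0001293193752094}
scene jig [(0.67, 292, 221)]
scene stencil [(0.91, 285, 204), (0.79, 373, 185), (0.63, 215, 171)]
scene hole [(0.77, 283, 205), (0.69, 212, 173), (0.57, 375, 185)]
scene slot [(0.79, 286, 200), (0.63, 372, 188), (0.63, 214, 168)]
scene pin_a [(0.61, 289, 216)]
scene jar_mid [(0.59, 200, 207)]
scene dropper_mid [(0.65, 439, 210)]
scene spreader_mid [(0.63, 327, 273)]
top jig []
top stencil [(0.77, 234, 258), (0.75, 341, 205), (0.68
[... 897 characters left out ...]
1, -2.14665964,  0.17911311]), 'tvec': array([-0.01381209,  0.58798823,  0.96052431])}
{'mtx': array([[283.21280665,   0.        , 314.57803476],
       [  0.        , 283.21280665, 193.44134284],
       [  0.        ,   0.        ,   1.        ]]), 'dist_coeffs': array([-0.01310657,  0.        ,  0.        ,  0.        ,  0.        ]), 'tool_from_camera': array([[ 9.99999260e-01, -1.00940346e-03,  6.78964408e-04,
         5.58342818e-04],
       [ 7.33611445e-04,  9.45602347e-01,  3.25323937e-01,
        -8.41839830e-02],
       [-9.70413443e-04, -3.25323198e-01,  9.45602388e-01,
        -1.41669799e-01],
       [ 0.00000000e+00,  0.00000000e+00,  0.00000000e+00,
         1.00000000e+00]])}
```

View pics/scene0.png

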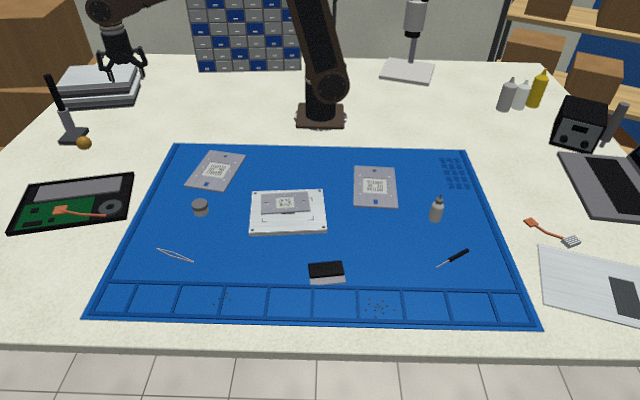

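View pics/top0.png

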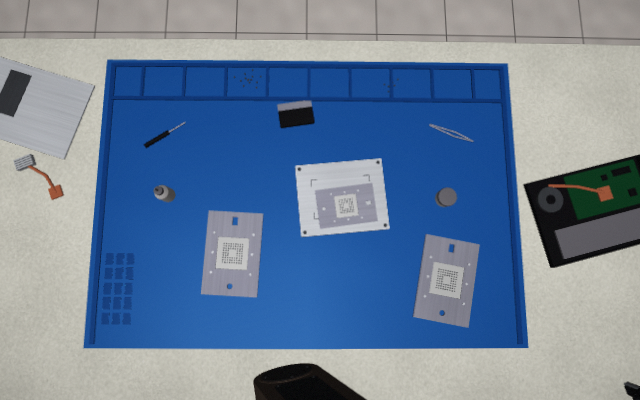

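```bash
python3 - <<'E'
import cv2
im=cv2.imread("pics/top0.png")[130:280,260:420]
cv2.imwrite("pics/topcrop0.png",cv2.resize(im,None,fx=4,fy=4,interpolation=cv2.INTER_CUBIC)[:, :])
E
```

```text
(no output)
```

View pics/topcrop0.png

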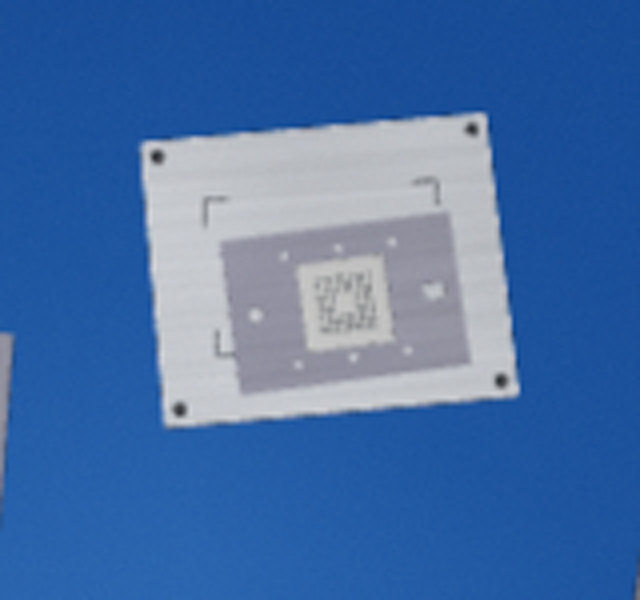

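Top view: the stencil lies on the jig at (345,205), with its hole at about (324,209) and its slot at about (368,203). The two other plates, at (232,254) and (447,281), lie on the bare mat and look bigger, so they are look-alikes. The jar is at (446,197), the dropper at (164,194) and the spreader at (296,114). I'll get rough poses from this picture, then look closer with the wrist camera.

```bash
cat > h.py <<'E'
import numpy as np, cv2
from scipy.spatial.transform import Rotation as R
from plant import readout, optics
def campose(name,st=None):
    c=optics.calibration(name)
    if name=="wrist":
        T=np.eye(4);T[:3,:3]=R.from_quat(st['tcp_rot']).as_matrix();T[:3,3]=st['eef_pos']
        W=T@c['tool_from_camera']
    else:
        E=np.eye(4);E[:3,:3]=R.from_rotvec(c['rvec']).as_matrix();E[:3,3]=c['tvec'];W=np.linalg.inv(E)
    return c,W
def unproj(name,px,z,st=None):
    c,W=campose(name,st)
    u=cv2.undistortPoints(np.array(px,float).reshape(-1,1,2),c['mtx'],c['dist_coeffs']).reshape(-1,2)
    d=np.c_[u,np.ones(len(u))]@W[:3,:3].T
    z=np.broadcast_to(z,(len(u),))
    return W[:3,3]+d*((z-W[2,3])/d[:,2])[:,None]
def proj(name,P,st=None):
    c,W=campose(name,st);E=np.linalg.inv(W)
    return cv2.projectPoints(np.array(P,float).reshape(-1,3),cv2.Rodrigues(E[:3,:3])[0],E[:3,3],c['mtx'],c['dist_coeffs'])[0].reshape(-1,2)
def fit2d(loc,w):
    a=np.asarray(loc)[:,:2];b=np.asarray(w)[:,:2]
    A=a[:,0]+1j*a[:,1];B=b[:,0]+1j*b[:,1]
    s=np.sum((B-B.mean())*np.conj(A-A.mean()));yaw=np.angle(s)
    t=B.mean()-A.mean()*np.exp(1j*yaw)
    return t.real,t.imag,yaw,np.abs(B-t-A*np.exp(1j*yaw))
E
python3 - <<'E'
from h import *
f=lambda p:np.array(p)/4+[260,130]
w=unproj("top",f([(140,142),(487,112),(519,396),(165,427)]),0.023)
L=np.array([(90,110),(90,-110),(-90,-110),(-90,110)])/1e3
print("jig",fit2d(L,w))
p=unproj("top",f([(220,241),(450,212),(470,363),(241,394)]),[.037,.037,.027,.027])
L=np.array([(48,72),(48,-72),(-48,-72),(-48,72)])/1e3
print("pl",fit2d(L,p))
for n,q,z in (("jar",(446,197),.036),("drop",(164,194),.08),("spr",(296,117),.0125)): print(n,unproj("top",[q],z))
st=readout.get_state();print(R.from_quat(st['tcp_rot']).as_matrix().round(3))
E
```

```text
jig (np.float64(0.5867007382027137), np.float64(-0.08458250141696982), np.float64(0.09090319009678614), array([0.00041298, 0.00063265, 0.00040382, 0.00017738]))
pl (np.float64(0.5636104001067996), np.float64(-0.09433693195661444), np.float64(0.13426590492113435), array([0.00077452, 0.00122148, 0.00130624, 0.00103352]))
jar [[ 0.58537187 -0.34160718  0.036     ]]
drop [[0.58336593 0.33884635 0.08      ]]
spr [[0.79732504 0.03229883 0.0125    ]]
[[ 0.314 -0.949  0.   ]
 [-0.949 -0.314  0.   ]
 [ 0.    -0.    -1.   ]]
```

```bash
python3 -m crank '-33 -45 0 0 0 0; -35 -48 0 0 0 0; -35 -48 0 0 0 0; -35 -48 0 0 0 0; -35 -48 0 0 0 0' -1; python3 -m crank '-35 -48 0 0 0 0; -35 -48 0 0 0 0; -35 -48 0 0 0 0; -35 -48 0 0 0 0; -35 -48 0 0 0 0'; python3 -m crank '-30 -40 0 0 0 0; 0 0 -10 0 0 0.114; 0 0 -10 0 0 0.114; 0 0 0 0 0 0; 0 0 0 0 0 0'
```

```text
time: 1.52
eef_pos: [0.3837, -0.4004, 0.2316]
tcp_rot: [0.811, -0.586, 0.0, 0.0]
contact_force: [0.9, -0.5, -0.6]
opening: -0.005
time: 2.15
eef_pos: [0.5566, -0.1588, 0.2317]
tcp_rot: [0.811, -0.585, 0.0, -0.0]
contact_force: [0.6, -0.8, -0.1]
opening: -0.0
time: 2.78
eef_pos: [0.5839, -0.1195, 0.2509]
tcp_rot: [0.739, -0.673, -0.0, 0.0]
contact_force: [-0.6, -0.1, 0.3]
opening: 0.002
```

```bash
python3 - <<'E'
from h import *
st=readout.get_state(); im=optics.read_camera("wrist"); cv2.imwrite("pics/w1.png",im[:,:,::-1])
np.savez("w1.npz",p=st['eef_pos'],r=st['tcp_rot'])
print(st['time'],st['eef_pos'],R.from_quat(st['tcp_rot']).as_matrix().round(3))
E
```

```text
2.775 [ 0.58394237 -0.11945845  0.25092027] [[ 0.093 -0.996 -0.   ]
 [-0.996 -0.093  0.   ]
 [-0.     0.    -1.   ]]
```

View pics/w1.png

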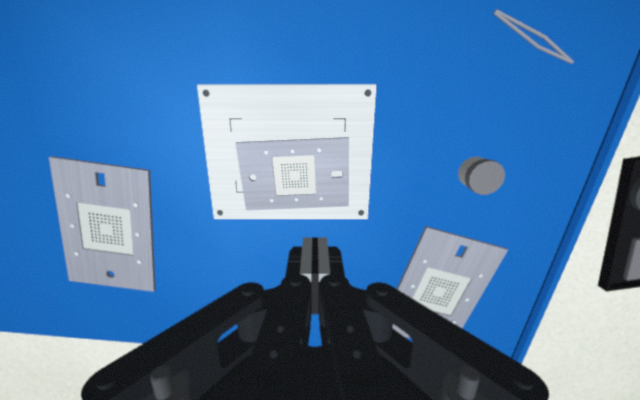

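The wrist view shows the jig at (290,150) with the stencil on it: hole at (253,177), slot at (336,174). The look-alikes are at (105,225) and (440,290). I'll take a close crop to measure.

```bash
python3 - <<'E'
import cv2
im=cv2.imread("pics/w1.png")[80:225,190:385]
cv2.imwrite("pics/w1c.png",cv2.resize(im,None,fx=4,fy=4,interpolation=cv2.INTER_CUBIC))
E
```

```text
(no output)
```

View pics/w1c.png

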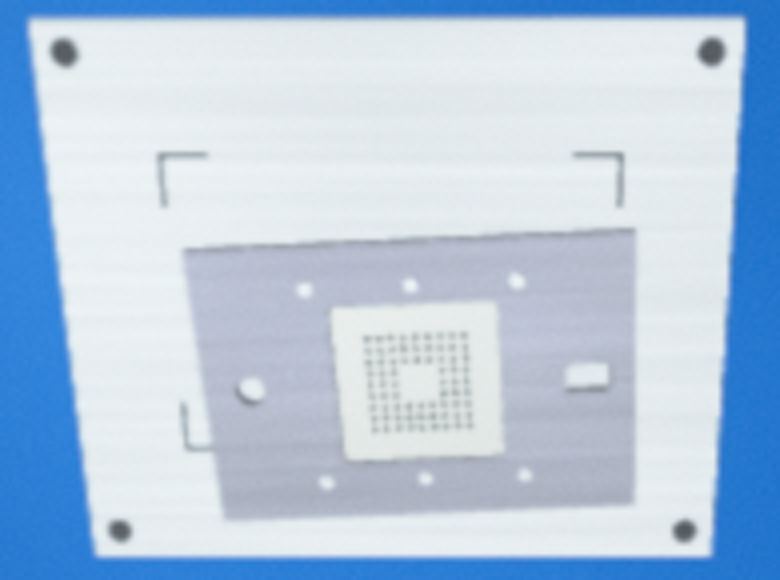

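```bash
cat > fit.py <<'E'
from h import *
from scipy.optimize import least_squares
def fitjig(cam,px,st,L,x0=(0.587,-.085,.09)):
    def P(q):return np.c_[R.from_euler('z',q[2]).apply(L)[:,:2]+q[:2],L[:,2]+.003]
    r=least_squares(lambda q:(proj(cam,P(q),st)-px).ravel(),x0);return r.x,r.fun
def fitpl(cam,px,st,L,jig,x0=(0.563,-.094,.13,.1)):
    # tilt about own y, -x bottom edge on bed z .023
    def P(q):
        A=L+[.048,0,0]
        A=R.from_euler('y',-q[3]).apply(A)-[.048,0,0]
        return np.c_[R.from_euler('z',q[2]).apply(A)[:,:2]+q[:2],A[:,2]+.023]
    r=least_squares(lambda q:(proj(cam,P(q),st)-px).ravel(),x0);return r.x,r.fun
def rel(pl,jig):
    d=R.from_euler('z',-jig[2]).apply([*(pl[:2]-jig[:2]),0])[:2]
    return d*1e3,pl[2]-jig[2]
JL=np.array([(90,110,20),(90,-110,20),(-90,-110,20),(-90,110,20),(48,72,20),(48,-72,20)])/1e3
PL=np.array([(48,72,4),(48,-72,4),(-48,-72,4),(-48,72,4)])/1e3
E
python3 - <<'E'
from fit import *
z=np.load("w1.npz");st=dict(eef_pos=z['p'],tcp_rot=z['r'])
f=lambda p:np.array(p)/4+[190,80]
j,e=fitjig("wrist",f([(28,17),(746,17),(711,557),(96,557),(159,153),(623,153)]),st,JL)
print(j,e.round(1))
p,e=fitpl("wrist",f([(184,248),(635,230),(634,503),(225,519)]),st,PL,j)
print(p,e.round(1)); print(rel(p,j))
print('edge -x center',p[:2]-.048*np.array([np.cos(p[2]),np.sin(p[2])]))
E
```

```text
[ 0.58965598 -0.08550138  0.09240099] [-0.2 -0.4  0.4 -0.6  0.2 -0.4 -0.4 -0.4  1.2  0.9 -1.2  0.8]
[ 0.56652016 -0.0954261   0.13408079  0.0500478 ] [-0.3 -0.2  0.5 -0.5  0.5  0.5 -0.6  0.5]
(array([-23.95287691,  -7.74764884]), np.float64(0.0416798052924932))
edge -x center [ 0.51895098 -0.10184271]
```

```bash
python3 -m crank '36 8 0 0 0 0; 36 7 0 0 0 0; 0 0 60 0 0 0; 0 0 60 0 0 0; 0 0 60 0 0 0'; python3 -m crank '0 0 20 0 0 0; 0 0 0 0 0 0; 0 0 0 0 0 0';  python3 - <<'E'
from h import *
st=readout.get_state(); im=optics.read_camera("wrist"); cv2.imwrite("pics/w2.png",im[:,:,::-1])
np.savez("w2.npz",p=st['eef_pos'],r=st['tcp_rot'])
print(st['time'],st['eef_pos'],st['contact_force'])
E
```

```text
time: 3.45
eef_pos: [0.5754, -0.1928, 0.0694]
tcp_rot: [0.739, -0.674, 0.0, -0.0]
contact_force: [0.7, -0.6, -0.8]
opening: -0.003
time: 3.82
eef_pos: [0.578, -0.1936, 0.0544]
tcp_rot: [0.739, -0.674, 0.003, -0.001]
contact_force: [-0.2, 0.2, 0.7]
opening: 0.008
3.825 [ 0.57795981 -0.19356607  0.0543881 ] [-0.24250703  0.24272691  0.71525295]
```

View pics/w2.png

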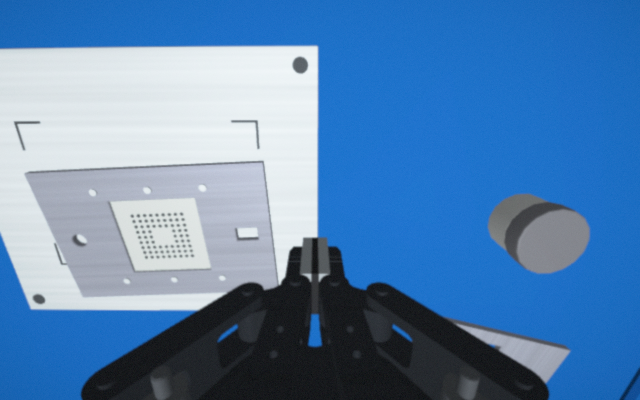

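```bash
python3 - <<'E'
from h import *
st=readout.get_state(); print(st['qpos'].round(3),st['dq'].round(3),st['eef_pos'],st['joint_efforts'].round(1))
E
```

```text
[-0.489  0.343  1.857 -0.     0.936  0.989] [ 0.002 -0.006  0.003 -0.002 -0.003  0.001] [ 0.57805095 -0.19359487  0.05466398] [ -0.  -36.9 -23.7  -0.    0.   -0. ]
```

```bash
python3 -m crank '0 0 20 0 0 0; 0 0 0 0 0 0';python3 -m crank '0 0 7 0 0 0; 0 0 0 0 0 0'; python3 - <<'E'
from h import *
st=readout.get_state(); print(st['eef_pos'],R.from_quat(st['tcp_rot']).as_matrix().round(3))
E
```

```text
time: 4.12
eef_pos: [0.5746, -0.1918, 0.0298]
tcp_rot: [0.739, -0.674, -0.002, 0.0]
contact_force: [-0.2, -0.9, -0.2]
opening: 0.001
time: 4.38
eef_pos: [0.5754, -0.1922, 0.0236]
tcp_rot: [0.739, -0.674, -0.001, 0.0]
contact_force: [-0.9, 0.6, -0.5]
opening: 0.004
[ 0.57536386 -0.19221294  0.02358061] [[ 0.092 -0.996 -0.001]
 [-0.996 -0.092  0.001]
 [-0.001  0.001 -1.   ]]
```

```bash
python3 -m crank '-5 0 -1.5 0 0 0; -5 0 0 0 0 0; -4 0 0 0 0 0; -4 0 0 0 0 0;0 0 0 0 0 0'; python3 -m crank '-2 0 0 0 0 0; -2 0 0 0 0 0; 0 0 0 0 0 0; 0 0 0 0 0 0';  python3 - <<'E'
from h import *
st=readout.get_state(); im=optics.read_camera("wrist"); cv2.imwrite("pics/w3.png",im[:,:,::-1])
np.savez("w3.npz",p=st['eef_pos'],r=st['tcp_rot'])
print(st['time'],st['eef_pos'],st['contact_force'])
im=im[60:260,60:360];cv2.imwrite("pics/w3c.png",cv2.resize(im[:,:,::-1],(800,533),interpolation=cv2.INTER_CUBIC))
E
```

```text
time: 5.0
eef_pos: [0.5741, -0.1741, 0.0258]
tcp_rot: [0.739, -0.674, -0.0, 0.0]
contact_force: [-0.3, -0.3, -0.2]
opening: 0.001
time: 5.5
eef_pos: [0.5739, -0.1708, 0.0259]
tcp_rot: [0.739, -0.674, 0.0, -0.0]
contact_force: [0.8, -0.8, -0.3]
opening: 0.005
5.5 [ 0.57393383 -0.1707545   0.02589833] [ 0.81478937 -0.82351501 -0.28016989]
```

View pics/w3.png

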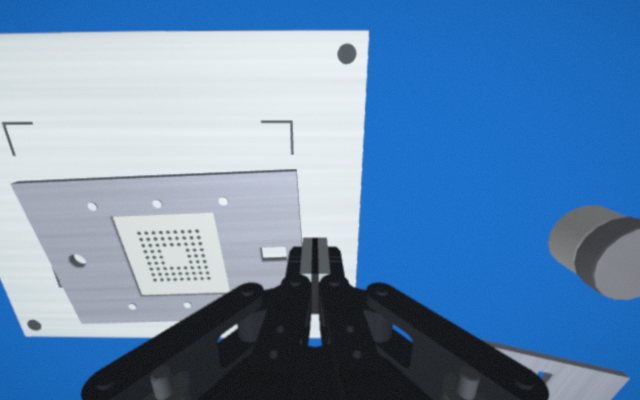

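```bash
python3 - <<'E'
import cv2
im=cv2.imread("pics/w3.png")[110:340,0:320]
cv2.imwrite("pics/w3c.png",cv2.resize(im,None,fx=2.5,fy=2.5,interpolation=cv2.INTER_CUBIC))
E
```

```text
(no output)
```

View pics/w3c.png

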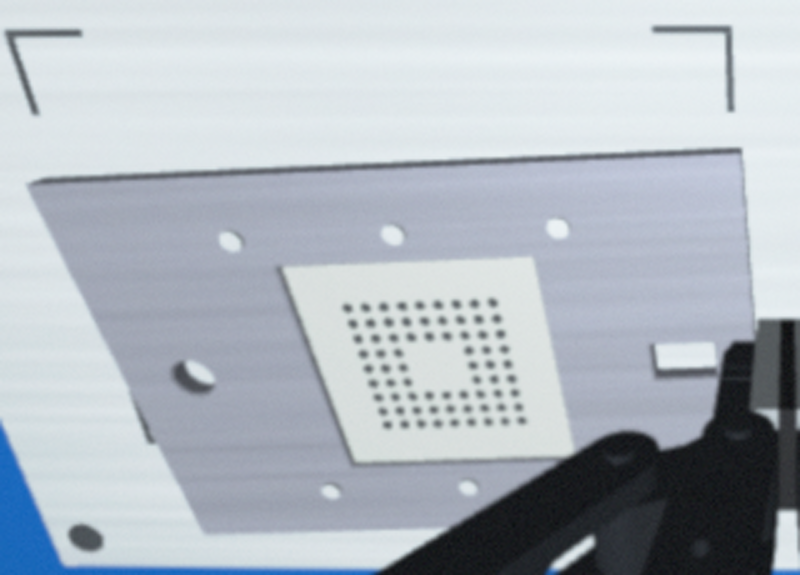

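```bash
python3 - <<'E'
from fit import *
z=np.load("w3.npz");st=dict(eef_pos=z['p'],tcp_rot=z['r'])
j=np.array([0.58965598,-0.08550138,0.09240099])
f=lambda p:np.array(p)/2.5+[0,110]
g=lambda w:(R.from_euler('z',-j[2]).apply(w-np.r_[j[:2],.003])*1e3).round(1)
print(g(unproj("wrist",np.vstack([f([(8,33),(731,28)]),[(24,337),(368,30)]]),.023,st)))
p,e=fitpl("wrist",f([(30,185),(742,154),(205,534)]),st,PL[[0,1,3]],j)
print(p,e.round(1)); print(rel(p,j))
print(g(st['eef_pos']))
E
```

```text
[[  48.9   73.1   20. ]
 [  49.   -73.1   20. ]
 [ -89.8  109.9   20. ]
 [  89.2 -108.3   20. ]]
[ 0.56600816 -0.09368833  0.13498844  0.06759884] [-0.3 -0.3  1.  -0.5 -0.9  1.7]
(array([-24.30234644,  -5.97005251]), np.float64(0.042587452380715665))
[-23.5 -83.4  22.9]
```

```bash
python3 -m crank '-2 0 0 0 0 0; -2 0 0 0 0 0; -2 0 0 0 0 0; 0 0 0 0 0 0; 0 0 0 0 0 0';  python3 - <<'E'
from h import *
st=readout.get_state(); im=optics.read_camera("wrist"); cv2.imwrite("pics/w4.png",im[:,:,::-1])
np.savez("w4.npz",p=st['eef_pos'],r=st['tcp_rot'])
print(st['time'],st['eef_pos'],st['contact_force'])
im=im[110:340,0:320];cv2.imwrite("pics/w4c.png",cv2.resize(im[:,:,::-1],None,fx=2.5,fy=2.5,interpolation=cv2.INTER_CUBIC))
E
```

```text
time: 6.18
eef_pos: [0.5732, -0.1643, 0.0258]
tcp_rot: [0.739, -0.674, -0.0, -0.0]
contact_force: [-0.5, -1.3, 0.6]
opening: -0.002
6.175 [ 0.57323849 -0.16430644  0.02579867] [-0.49905111 -1.2662163   0.61113001]
```

View pics/w4c.png

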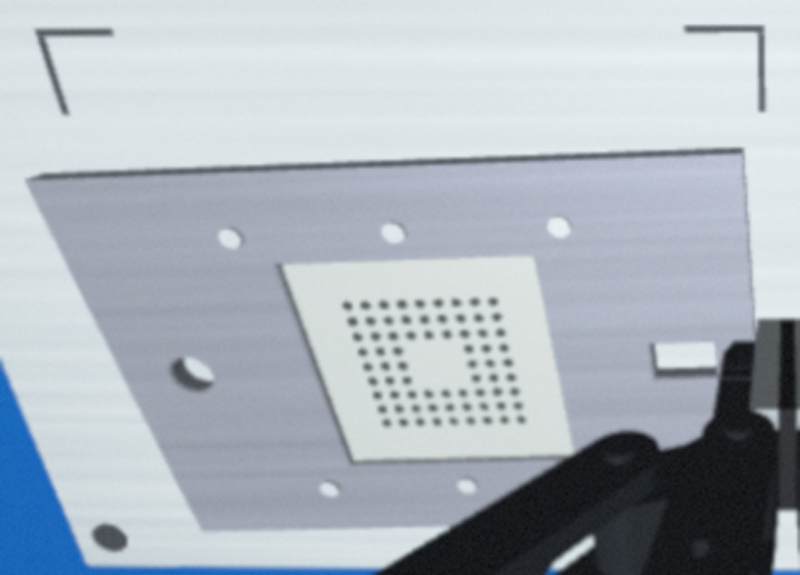

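```bash
python3 - <<'E'
from fit import *
z=np.load("w4.npz");st=dict(eef_pos=z['p'],tcp_rot=z['r'])
j=np.array([0.58965598,-0.08550138,0.09240099])
f=lambda p:np.array(p)/2.5+[0,110]
p,e=fitpl("wrist",f([(28,181),(744,153),(203,530)]),st,PL[[0,1,3]],j)
print(p,e.round(1)); print(rel(p,j))
g=lambda w:(R.from_euler('z',-j[2]).apply(w-np.r_[j[:2],.003])*1e3).round(1)
print(g(st['eef_pos']))
E
```

```text
[ 0.56604857 -0.0872993   0.12951728  0.07194496] [-0.4 -0.5  0.9 -0.5 -0.8  1.9]
(array([-23.67259552,   0.38799452]), np.float64(0.037116293395431724))
[-23.6 -77.   22.8]
```

The y offset is now about 0.4 mm. Next I'll go up and around to the -x side and open the fingers, for a two-point push along +x.

```bash
python3 -m crank '6 0 0 0 0 0; 6 0 -20 0 0 0; 0 0 -45 0 0 0; -30 36 0 0 0 0; -30 36 0 0 0 0' 1; python3 -m crank '-29 1 0 0 0 0; 0 0 0 0 0 0; 0 0 30 0 0 0; 0 0 22 0 0 0; 0 0 0 0 0 0'; python3 -m crank '0 0 0 0 0 0';  python3 - <<'E'
from h import *
st=readout.get_state(); im=optics.read_camera("wrist"); cv2.imwrite("pics/w5.png",im[:,:,::-1])
np.savez("w5.npz",p=st['eef_pos'],r=st['tcp_rot'])
j=np.array([0.58965598,-0.08550138,0.09240099])
g=lambda w:(R.from_euler('z',-j[2]).apply(w-np.r_[j[:2],.003])*1e3).round(1)
print(g(st['eef_pos']),st['eef_pos'],st['opening'],R.from_quat(st['tcp_rot']).as_euler('xyz'))
E
```

```text
time: 6.85
eef_pos: [0.4974, -0.1234, 0.0931]
tcp_rot: [0.738, -0.674, 0.001, -0.001]
contact_force: [-0.0, -0.5, -0.1]
opening: 0.997
time: 7.48
eef_pos: [0.4929, -0.095, 0.0379]
tcp_rot: [0.739, -0.674, -0.001, 0.001]
contact_force: [0.8, 0.2, 0.5]
opening: 1.001
time: 7.6
eef_pos: [0.4947, -0.0955, 0.04]
tcp_rot: [0.739, -0.674, 0.001, -0.0]
contact_force: [0.1, -0.2, -0.4]
opening: 1.002
[-95.5  -1.2  37. ] [ 0.49465987 -0.09550606  0.04002061] 1.0017718900873014 [-3.13989540e+00 -8.48318537e-04 -1.47954943e+00]
```

View pics/w5.png

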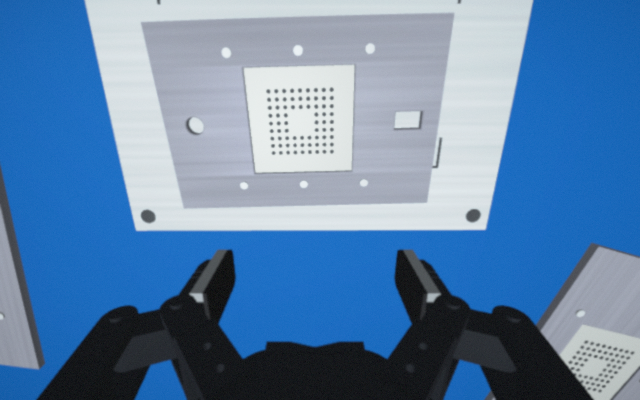

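```bash
python3 -m crank '0 0 12 0 0 0; 0 0 12 0 0 0; 0 0 0 0 0 0; 0 0 0 0 0 0';python3 -m crank '0 0 3.5 0 0 0; 0 0 0 0 0 0; 0 0 0 0 0 0'
```

```text
time: 8.15
eef_pos: [0.4934, -0.0945, 0.0146]
tcp_rot: [0.739, -0.674, -0.0, 0.0]
contact_force: [-0.5, -0.4, 0.4]
opening: 1.002
time: 8.52
eef_pos: [0.4936, -0.0946, 0.0114]
tcp_rot: [0.739, -0.674, 0.0, -0.0]
contact_force: [0.0, -0.0, -0.1]
opening: 0.995
```

```bash
python3 -m crank '0 -5 0 0 0 0; 0 -5 0 0 0 0; 0 -4 0 0 0 0; 0 -3 0 0 0 0; 0 0 0 0 0 0'; python3 -m crank '0 -3 0 0 0 0; 0 -3 0 0 0 0; 0 0 0 0 0 0';  python3 - <<'E'
from h import *
st=readout.get_state(); im=optics.read_camera("wrist"); cv2.imwrite("pics/w6.png",im[:,:,::-1])
np.savez("w6.npz",p=st['eef_pos'],r=st['tcp_rot'])
j=np.array([0.58965598,-0.08550138,0.09240099])
g=lambda w:(R.from_euler('z',-j[2]).apply(w-np.r_[j[:2],.003])*1e3).round(1)
print(g(st['eef_pos']),st['eef_pos'],st['opening'],R.from_quat(st['tcp_rot']).as_euler('xyz'))
E
```

```text
time: 9.15
eef_pos: [0.5102, -0.0928, 0.0112]
tcp_rot: [0.739, -0.674, -0.001, 0.0]
contact_force: [-2.7, -0.2, 1.5]
opening: 1.0
time: 9.52
eef_pos: [0.5168, -0.0925, 0.0113]
tcp_rot: [0.739, -0.674, 0.0, -0.0]
contact_force: [-2.1, -0.3, 2.1]
opening: 0.997
[-73.2  -0.2   8.3] [ 0.51682683 -0.09247105  0.01130293] 0.9965291387958999 [-3.14080732e+00 -1.30249414e-04 -1.47909007e+00]
```

View pics/w6.png

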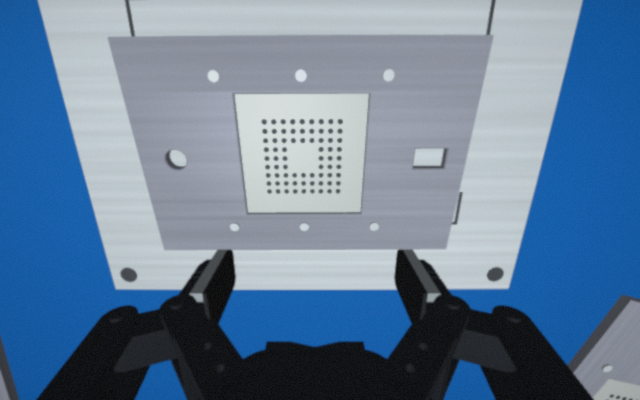

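The fingers are in contact along the lower edge, at (220,250) and (410,250). The plate has squared up with the jig.

```bash
python3 - <<'E'
from fit import *
z=np.load("w6.npz");st=dict(eef_pos=z['p'],tcp_rot=z['r'])
j=np.array([0.58965598,-0.08550138,0.09240099])
p,e=fitpl("wrist",np.array([(109,38),(493,36),(447,248),(164.5,249)]),st,PL,j)
print(p,e.round(1)); print(rel(p,j))
g=lambda w:(R.from_euler('z',-j[2]).apply(w-np.r_[j[:2],.003])*1e3).round(1)
print(g(unproj("wrist",[(115,290),(509,290),(133,36),(488,36)],.023,st)))
E
```

```text
[ 0.57480821 -0.08282307  0.09579161  0.07648253] [ 0.4 -1.  -0.  -1.3  0.3  1.9 -0.8  2.2]
(array([-14.53730295,   4.03687965]), np.float64(0.003390618289346975))
[[ -90.   109.9   20. ]
 [ -90.4 -108.7   20. ]
 [  34.9   73.7   20. ]
 [  34.7  -72.2   20. ]]
```

```bash
python3 -m crank '0 6 0 0 0 0; 0 6 -20 0 0 0; 0 0 -50 0 0 0; -40 -34 0 0 0 0; -40 -36 0 0 0 0' -1; python3 -m crank '-12 0 0 0 0 0; 0 0 20 0 0 0; 0 0 15 0 0 0; 0 0 0 0 0 0; 0 0 0 0 0 0';  python3 - <<'E'
from h import *
st=readout.get_state(); im=optics.read_camera("wrist"); cv2.imwrite("pics/w7.png",im[:,:,::-1])
np.savez("w7.npz",p=st['eef_pos'],r=st['tcp_rot'])
j=np.array([0.58965598,-0.08550138,0.09240099])
g=lambda w:(R.from_euler('z',-j[2]).apply(w-np.r_[j[:2],.003])*1e3).round(1)
print(st['time'],g(st['eef_pos']),st['eef_pos'],st['opening'],R.from_quat(st['tcp_rot']).as_euler('xyz'))
E
```

```text
time: 10.2
eef_pos: [0.5691, -0.0073, 0.0831]
tcp_rot: [0.738, -0.675, 0.002, -0.002]
contact_force: [0.7, -1.3, 0.2]
opening: -0.002
time: 10.82
eef_pos: [0.5655, 0.0037, 0.046]
tcp_rot: [0.738, -0.674, -0.0, 0.0]
contact_force: [-0.5, -0.1, -0.4]
opening: -0.001
10.825 [-15.8  91.   43. ] [0.56549467 0.00366928 0.04598438] -0.0005661822269480588 [ 3.14109169e+00  1.18965430e-04 -1.48029138e+00]
```

View pics/w7.png

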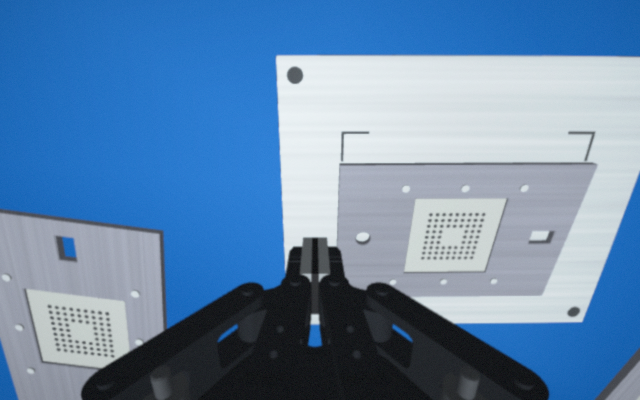

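```bash
python3 - <<'E'
from fit import *
z=np.load("w7.npz");st=dict(eef_pos=z['p'],tcp_rot=z['r'])
j=np.array([0.58965598,-0.08550138,0.09240099])
p,e=fitpl("wrist",np.array([(339.5,165),(596,164),(544,294)]),st,PL[[0,1,2]],j)
print(p,e.round(1)); print(rel(p,j))
g=lambda w:(R.from_euler('z',-j[2]).apply(w-np.r_[j[:2],.003])*1e3).round(1)
print(g(unproj("wrist",[(342,132),(594,132),(277,56)],.023,st)))
E
```

```text
[ 0.57476026 -0.08276626  0.10132185  0.07508797] [-0.   0.2  0.4 -1.3 -0.4  1.7]
(array([-14.5798096 ,   4.09786983]), np.float64(0.008920856614286335))
[[ 49.   74.6  20. ]
 [ 49.1 -71.7  20. ]
 [ 88.7 110.   20. ]]
```

```bash
python3 -m crank '0 0 15 0 0 0; 0 0 5 0 0 0; 0 0 0 0 0 0; 4 0 0 0 0 0; 3 0 0 0 0 0'; python3 -m crank '2 0 0 0 0 0; 2 0 0 0 0 0; 0 0 0 0 0 0; 0 0 0 0 0 0';  python3 - <<'E'
from h import *
st=readout.get_state(); im=optics.read_camera("wrist"); cv2.imwrite("pics/w8.png",im[:,:,::-1])
np.savez("w8.npz",p=st['eef_pos'],r=st['tcp_rot'])
im=im[80:320,290:610];cv2.imwrite("pics/w8c.png",cv2.resize(im[:,:,::-1],None,fx=2.5,fy=2.5,interpolation=cv2.INTER_CUBIC))
j=np.array([0.58965598,-0.08550138,0.09240099])
g=lambda w:(R.from_euler('z',-j[2]).apply(w-np.r_[j[:2],.003])*1e3).round(1)
print(st['time'],g(st['eef_pos']),st['eef_pos'],st['opening'],R.from_quat(st['tcp_rot']).as_euler('xyz'))
E
```

```text
time: 11.5
eef_pos: [0.5668, -0.0028, 0.0267]
tcp_rot: [0.739, -0.674, 0.0, -0.0]
contact_force: [0.2, -0.0, 0.2]
opening: 0.002
time: 12.0
eef_pos: [0.5669, -0.0065, 0.0265]
tcp_rot: [0.739, -0.674, 0.0, -0.0]
contact_force: [0.3, 1.5, -0.9]
opening: -0.0
12.0 [-15.4  80.8  23.5] [ 0.56690394 -0.00649538  0.02648905] -0.00014893755864653845 [-3.14125611e+00 -1.42190916e-04 -1.47889804e+00]
```

View pics/w8c.png

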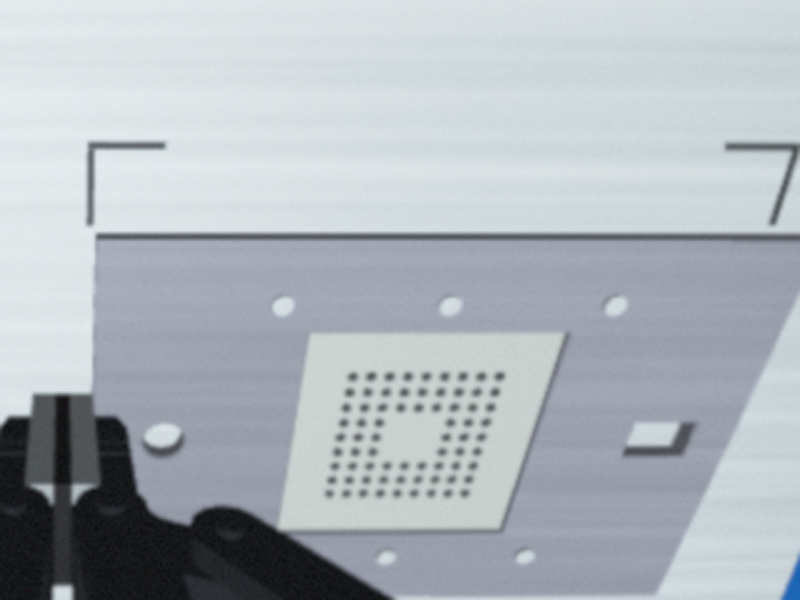

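```bash
python3 - <<'E'
from fit import *
z=np.load("w8.npz");st=dict(eef_pos=z['p'],tcp_rot=z['r'])
j=np.array([0.58965598,-0.08550138,0.09240099])
f=lambda p:np.array(p)/2.5+[290,80]
g=lambda w:(R.from_euler('z',-j[2]).apply(w-np.r_[j[:2],.003])*1e3).round(1)
print(g(unproj("wrist",f([(89,144),(799,146)]),.023,st)))
print(g(unproj("wrist",f([(96,240),(93,380),(660,596)]),[.0345,.031,.027],st)))
im=cv2.imread("pics/w8.png")[80:320,480:640];cv2.imwrite("pics/w8d.png",cv2.resize(im,None,fx=2.5,fy=2.5,interpolation=cv2.INTER_CUBIC))
E
```

```text
[[ 49.   74.5  20. ]
 [ 48.8 -72.1  20. ]]
[[ 32.   73.4  31.5]
 [ -0.1  73.4  28. ]
 [-63.2 -70.8  24. ]]
```

View pics/w8d.png

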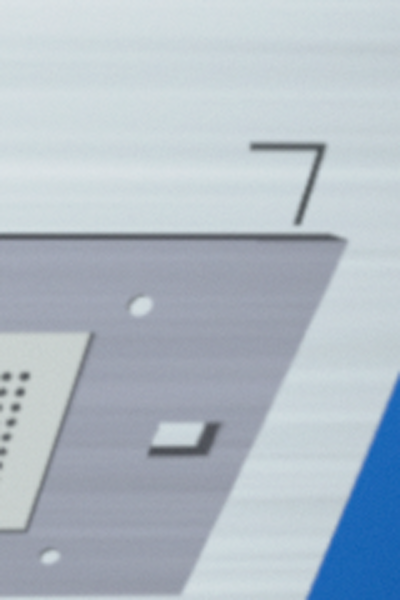

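The y alignment against the corner marks is now about 0.1 mm and yaw is about 0. Back round to the -x side for the final push.

```bash
python3 -m crank '-5 0 0 0 0 0; -5 0 -20 0 0 0; 0 0 -45 0 0 0; 40 36 0 0 0 0; 40 37 0 0 0 0' 1; python3 -m crank '9 0 0 0 0 0; 0 0 20 0 0 0; 0 0 40 0 0 0; 0 0 14 0 0 0; 0 0 0 0 0 0'; python3 -m crank '0 0 0 0 0 0; 0 0 0 0 0 0';  python3 - <<'E'
from h import *
st=readout.get_state(); im=optics.read_camera("wrist"); cv2.imwrite("pics/w9.png",im[:,:,::-1])
np.savez("w9.npz",p=st['eef_pos'],r=st['tcp_rot'])
j=np.array([0.58965598,-0.08550138,0.09240099])
g=lambda w:(R.from_euler('z',-j[2]).apply(w-np.r_[j[:2],.003])*1e3).round(1)
print(g(st['eef_pos']),st['eef_pos'],st['opening'],R.from_quat(st['tcp_rot']).as_euler('xyz'))
E
```

```text
time: 12.68
eef_pos: [0.501, -0.084, 0.0938]
tcp_rot: [0.74, -0.673, 0.002, -0.0]
contact_force: [0.1, -0.3, 0.1]
opening: 0.997
time: 13.3
eef_pos: [0.5012, -0.0914, 0.0169]
tcp_rot: [0.739, -0.674, -0.001, 0.0]
contact_force: [-0.4, -0.1, 0.5]
opening: 1.003
time: 13.55
eef_pos: [0.5025, -0.0922, 0.0188]
tcp_rot: [0.739, -0.674, 0.001, -0.001]
contact_force: [1.0, -0.2, 0.3]
opening: 0.999
[-87.4   1.4  15.8] [ 0.50253058 -0.09221204  0.01879518] 0.9994060311370521 [-3.13902926e+00 -1.32595394e-03 -1.47877064e+00]
```

View pics/w9.png

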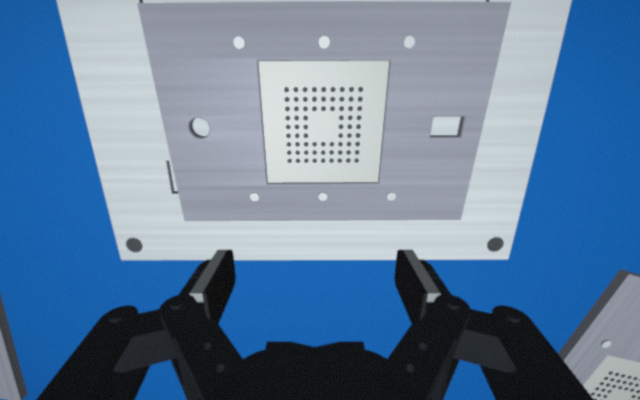

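```bash
python3 - <<'E'
from fit import *
z=np.load("w9.npz");st=dict(eef_pos=z['p'],tcp_rot=z['r'])
j=np.array([0.58965598,-0.08550138,0.09240099])
g=lambda w:(R.from_euler('z',-j[2]).apply(w-np.r_[j[:2],.003])*1e3).round(1)
print(g(unproj("wrist",[(120.5,260),(508.5,259.5),(172,192),(134,244),(495,244)],.023,st)))
print(g(unproj("wrist",[(184.5,220.5),(462,219.5)],.027,st)))
print(g(unproj("wrist",[(138.5,4),(511,2.5)],[.0348,.0348],st)))
im=cv2.imread("pics/w9.png")[100:270,100:330];cv2.imwrite("pics/w9c.png",cv2.resize(im,None,fx=3,fy=3,interpolation=cv2.INTER_CUBIC))
im=cv2.imread("pics/w9.png")[100:270,330:560];cv2.imwrite("pics/w9d.png",cv2.resize(im,None,fx=3,fy=3,interpolation=cv2.INTER_CUBIC))
E
```

```text
[[ -89.7  109.8   20. ]
 [ -89.9 -108.4   20. ]
 [ -49.5   74.    20. ]
 [ -79.5  100.    20. ]
 [ -80.   -98.7   20. ]]
[[-63.7  68.   24. ]
 [-63.4 -75.5  24. ]]
[[ 30.9  68.6  31.8]
 [ 31.4 -75.2  31.8]]
```

View pics/w9c.png

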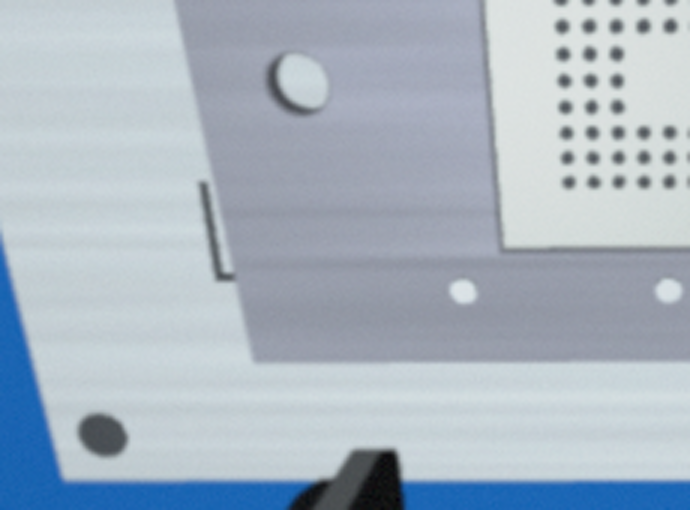

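View pics/w9d.png

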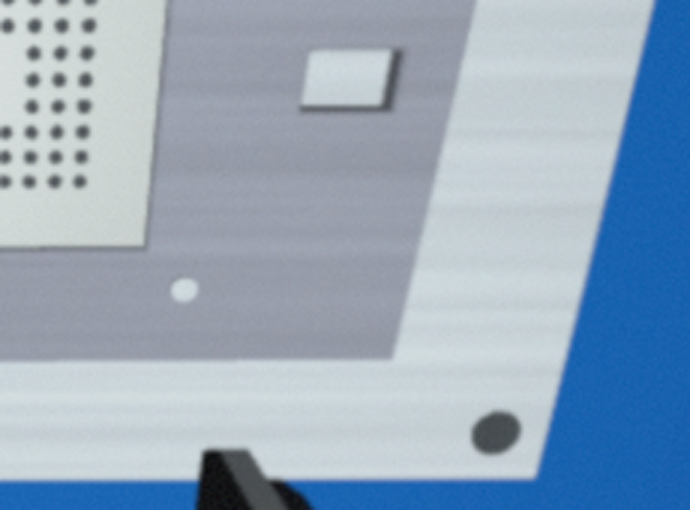

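The plate is now at y ≈ -4.3 mm. I started opening the fingers while they were still beside the plate, so they kicked it (the first retreat did the same). I'll redo the y push from the -y end, and this time open only once the hand is high.

```bash
python3 -m crank '0 0 -30 0 0 0; 0 0 -40 0 0 0; 45 -36 0 0 0 0; 46 -36 0 0 0 0; 0 0 0 0 0 0' -1; python3 -m crank '0 0 30 0 0 0; 0 0 22 0 0 0; 0 0 0 0 0 0; 0 0 0 0 0 0';  python3 - <<'E'
from h import *
st=readout.get_state(); 
j=np.array([0.58965598,-0.08550138,0.09240099])
g=lambda w:(R.from_euler('z',-j[2]).apply(w-np.r_[j[:2],.003])*1e3).round(1)
print(g(st['eef_pos']),st['eef_pos'],st['opening'],R.from_quat(st['tcp_rot']).as_euler('xyz'))
E
```

```text
time: 14.22
eef_pos: [0.5839, -0.179, 0.0885]
tcp_rot: [0.738, -0.675, 0.002, -0.0]
contact_force: [-0.2, 0.7, -0.1]
opening: -0.003
time: 14.72
eef_pos: [0.5817, -0.1757, 0.0364]
tcp_rot: [0.739, -0.674, 0.001, -0.0]
contact_force: [-0.4, 0.6, 0.3]
opening: 0.001
[-16.3 -89.1  33.4] [ 0.58165935 -0.1757093   0.03644563] 0.0014326739047469705 [-3.14048751e+00 -6.24679995e-04 -1.47864766e+00]
```

```bash
python3 -m crank '0 0 10 0 0 0; 0 0 0 0 0 0; -3 0 0 0 0 0; -3 0 0 0 0 0; -2 0 0 0 0 0'; python3 -m crank '-2 0 0 0 0 0; -2 0 0 0 0 0; 0 0 0 0 0 0; 0 0 0 0 0 0';  python3 - <<'E'
from h import *
st=readout.get_state(); im=optics.read_camera("wrist"); cv2.imwrite("pics/w10.png",im[:,:,::-1])
np.savez("w10.npz",p=st['eef_pos'],r=st['tcp_rot'])
im=im[80:320,20:340];cv2.imwrite("pics/w10c.png",cv2.resize(im[:,:,::-1],None,fx=2.5,fy=2.5,interpolation=cv2.INTER_CUBIC))
j=np.array([0.58965598,-0.08550138,0.09240099])
g=lambda w:(R.from_euler('z',-j[2]).apply(w-np.r_[j[:2],.003])*1e3).round(1)
print(st['time'],g(st['eef_pos']),st['eef_pos'],st['opening'],R.from_quat(st['tcp_rot']).as_euler('xyz'))
E
```

```text
time: 15.35
eef_pos: [0.5808, -0.1678, 0.0256]
tcp_rot: [0.739, -0.674, 0.0, -0.0]
contact_force: [-0.1, -0.3, 0.5]
opening: 0.004
time: 15.85
eef_pos: [0.5804, -0.164, 0.0255]
tcp_rot: [0.739, -0.674, 0.0, -0.0]
contact_force: [-0.3, -1.7, 1.3]
opening: -0.003
15.85 [-16.4 -77.3  22.5] [ 0.58043325 -0.16401995  0.02554086] -0.003239474019319395 [-3.14117428e+00 -1.13374720e-04 -1.47909441e+00]
```

View pics/w10c.png

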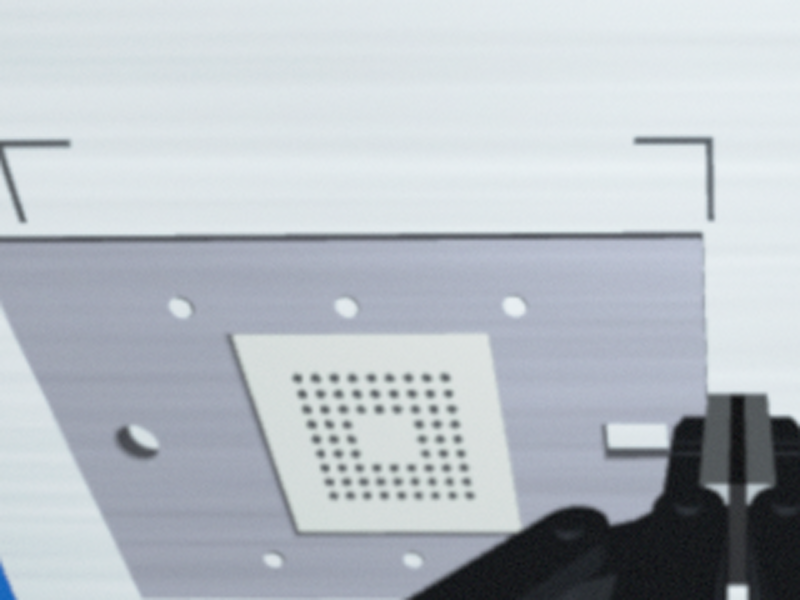

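```bash
python3 - <<'E'
from fit import *
z=np.load("w10.npz");st=dict(eef_pos=z['p'],tcp_rot=z['r'])
j=np.array([0.58965598,-0.08550138,0.09240099])
f=lambda p:np.array(p)/2.5+[20,80]
g=lambda w:(R.from_euler('z',-j[2]).apply(w-np.r_[j[:2],.003])*1e3).round(1)
print(g(unproj("wrist",f([(0,143),(711,140)]),.023,st)))
print(g(unproj("wrist",f([(702,238),(706,380),(142,598)]),[.0345,.031,.027],st)))
E
```

```text
[[ 48.9  72.5  20. ]
 [ 48.9 -72.9  20. ]]
[[ 31.6 -71.3  31.5]
 [ -0.7 -71.4  28. ]
 [-63.3  71.   24. ]]
```

```bash
python3 -m crank '4 0 0 0 0 0; 4 0 0 0 0 0; 0 0 -30 0 0 0; 0 0 -40 0 0 0; -43 36 0 0 0 0'; python3 -m crank '-43 36 0 0 0 0; 0 0 0 0 0 0; 0 0 0 0 0 0' 1; python3 -m crank '0 0 40 0 0 0; 0 0 30 0 0 0; 0 0 10 0 0 0; 0 0 0 0 0 0; 0 0 0 0 0 0';  python3 - <<'E'
from h import *
st=readout.get_state(); im=optics.read_camera("wrist"); cv2.imwrite("pics/w11.png",im[:,:,::-1])
np.savez("w11.npz",p=st['eef_pos'],r=st['tcp_rot'])
j=np.array([0.58965598,-0.08550138,0.09240099])
g=lambda w:(R.from_euler('z',-j[2]).apply(w-np.r_[j[:2],.003])*1e3).round(1)
print(st['time'],g(st['eef_pos']),st['eef_pos'],st['opening'],R.from_quat(st['tcp_rot']).as_euler('xyz'))
E
```

```text
time: 16.52
eef_pos: [0.5458, -0.1356, 0.1004]
tcp_rot: [0.738, -0.675, 0.006, -0.002]
contact_force: [-0.4, 0.9, -0.0]
opening: 0.0
time: 16.9
eef_pos: [0.5019, -0.0932, 0.0956]
tcp_rot: [0.739, -0.674, 0.001, -0.0]
contact_force: [-0.0, -0.3, 0.6]
opening: 0.637
time: 17.52
eef_pos: [0.5029, -0.0936, 0.0167]
tcp_rot: [0.739, -0.674, 0.001, -0.0]
contact_force: [0.6, -0.1, 0.4]
opening: 1.001
17.525 [-87.2  -0.1  13.7] [ 0.50287623 -0.09362083  0.0166942 ] 1.0005360891339006 [-3.13910889e+00 -1.30480449e-03 -1.47920130e+00]
```

View pics/w11.png

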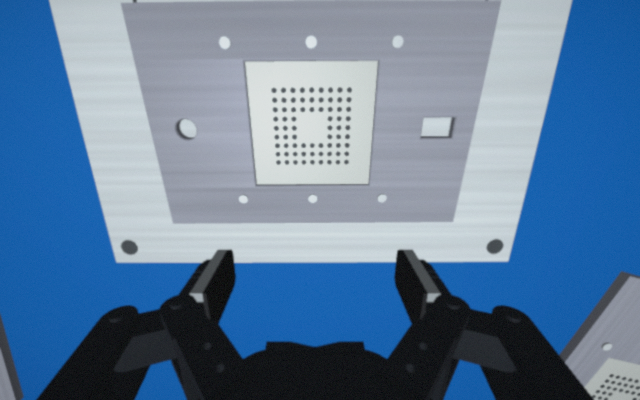

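Plate and screws are centred on each other within about 1 mm. Final push along +x.

```bash
python3 -m crank '0 0 5 0 0 0; 0 -5 0 0 0 0; 0 -5 0 0 0 0; 0 -3 0 0 0 0; 0 0 0 0 0 0'; python3 -m crank '0 -3 0 0 0 0; 0 -3 0 0 0 0; 0 -3 0 0 0 0; 0 0 0 0 0 0; 0 0 0 0 0 0';  python3 - <<'E'
from h import *
st=readout.get_state(); im=optics.read_camera("wrist"); cv2.imwrite("pics/w12.png",im[:,:,::-1])
np.savez("w12.npz",p=st['eef_pos'],r=st['tcp_rot'])
j=np.array([0.58965598,-0.08550138,0.09240099])
g=lambda w:(R.from_euler('z',-j[2]).apply(w-np.r_[j[:2],.003])*1e3).round(1)
print(st['time'],g(st['eef_pos']),st['eef_pos'],st['opening'],R.from_quat(st['tcp_rot']).as_euler('xyz'))
E
```

```text
time: 18.2
eef_pos: [0.5146, -0.0916, 0.0103]
tcp_rot: [0.739, -0.674, 0.0, -0.0]
contact_force: [0.9, 0.3, -0.7]
opening: 1.001
time: 18.82
eef_pos: [0.5236, -0.0908, 0.0103]
tcp_rot: [0.739, -0.674, 0.0, -0.0]
contact_force: [-1.3, 0.4, -0.9]
opening: 1.002
18.825 [-66.2   0.8   7.3] [ 0.52364271 -0.09080377  0.01028485] 1.0018332556731928 [-3.14069562e+00 -1.06259501e-04 -1.47910219e+00]
```

View pics/w12.png

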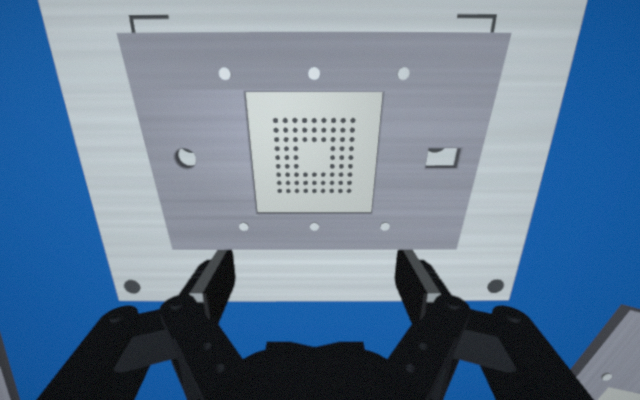

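The pins are coming into view in the hole at (186,152) and the slot at (436,151). About 7 mm to go.

```bash
python3 -m crank '0 -2 0 0 0 0; 0 -2 0 0 0 0; 0 -1.5 0 0 0 0; 0 0 0 0 0 0; 0 0 0 0 0 0';  python3 - <<'E'
from h import *
st=readout.get_state(); im=optics.read_camera("wrist"); cv2.imwrite("pics/w13.png",im[:,:,::-1])
np.savez("w13.npz",p=st['eef_pos'],r=st['tcp_rot'])
j=np.array([0.58965598,-0.08550138,0.09240099])
g=lambda w:(R.from_euler('z',-j[2]).apply(w-np.r_[j[:2],.003])*1e3).round(1)
print(st['time'],g(st['eef_pos']),st['eef_pos'])
E
```

```text
time: 19.5
eef_pos: [0.5292, -0.0904, 0.0105]
tcp_rot: [0.739, -0.674, 0.0, -0.0]
contact_force: [0.5, -0.1, 0.1]
opening: 1.003
19.5 [-60.7   0.7   7.5] [ 0.52915036 -0.09039308  0.01048913]
```

View pics/w13.png

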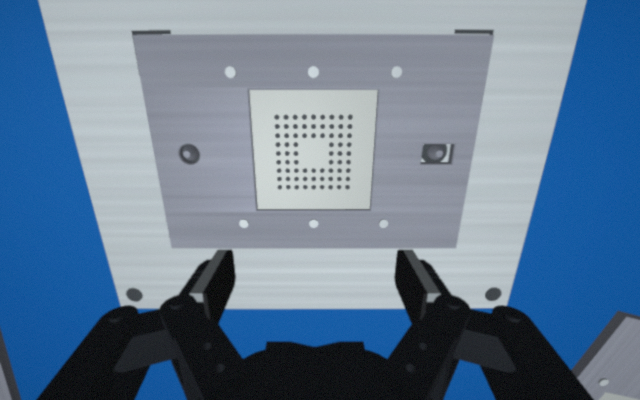

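It looks as if it dropped: the pins stand in the hole (189,153) and the slot (435,153), and the plate fits the marks. I'll back off and check.

```bash
python3 -m crank '0 5 0 0 0 0; 0 8 0 0 0 0; 0 0 -30 0 0 0; 0 0 -40 0 0 0; 0 0 0 0 0 0';  python3 -m crank '0 0 0 0 0 0; 0 0 0 0 0 0'; python3 - <<'E'
from fit import *
st=readout.get_state(); im=optics.read_camera("wrist"); cv2.imwrite("pics/w14.png",im[:,:,::-1])
np.savez("w14.npz",p=st['eef_pos'],r=st['tcp_rot'])
cv2.imwrite("pics/w14c.png",cv2.resize(im[20:260,110:530,::-1],None,fx=1.9,fy=1.9,interpolation=cv2.INTER_CUBIC))
s=optics.read_camera("scene");cv2.imwrite("pics/s14.png",cv2.resize(s[150:300,180:460,::-1],None,fx=2.8,fy=2.8,interpolation=cv2.INTER_CUBIC))
t=optics.read_camera("top");cv2.imwrite("pics/t14.png",t[:,:,::-1])
print(st['time'],st['eef_pos'],st['contact_force'])
E
```

```text
time: 20.18
eef_pos: [0.518, -0.0925, 0.0839]
tcp_rot: [0.739, -0.674, 0.004, -0.001]
contact_force: [0.1, 0.1, 0.7]
opening: 1.002
time: 20.42
eef_pos: [0.5146, -0.0911, 0.0788]
tcp_rot: [0.739, -0.674, -0.001, 0.001]
contact_force: [0.4, -0.9, -1.2]
opening: 1.004
20.425 [ 0.51456398 -0.09112643  0.07877329] [ 0.43290282 -0.88541722 -1.1631977 ]
```

View pics/w14c.png

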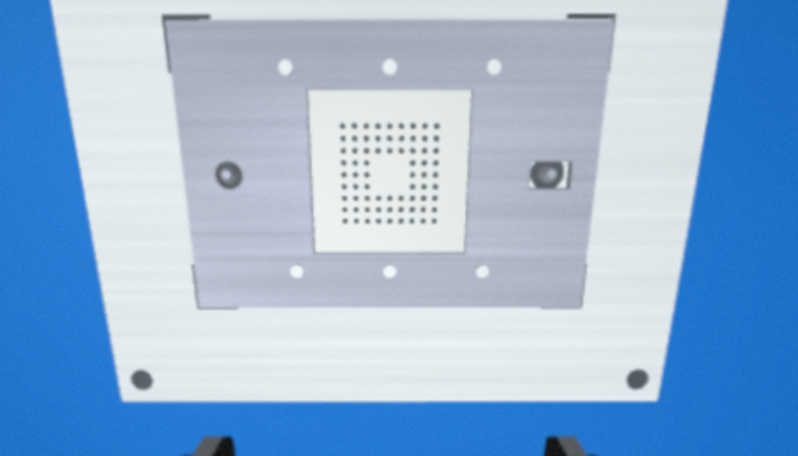

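View pics/s14.png

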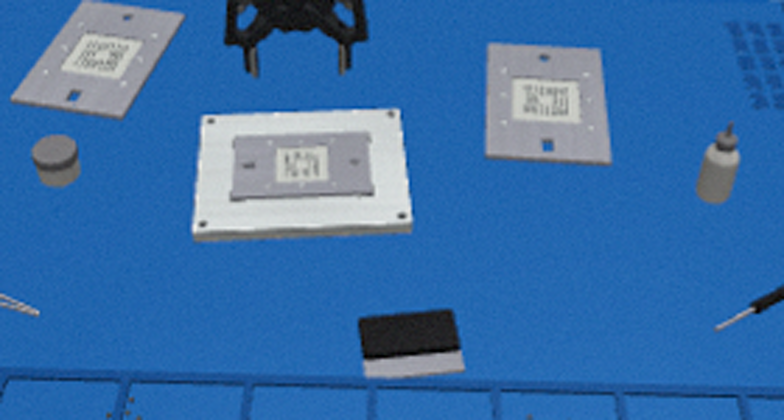

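View pics/t14.png

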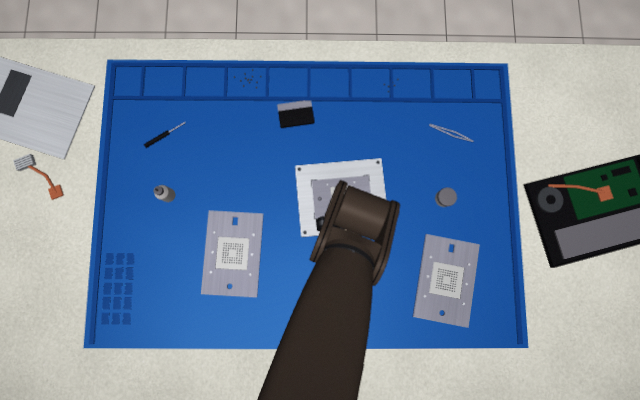

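The pins show in the hole and slot, and all four corner marks frame the plate. The jar (446,197), dropper (164,194) and spreader (296,114) haven't moved. A numeric check of tilt follows.

```bash
python3 - <<'E'
from fit import *
z=np.load("w14.npz");st=dict(eef_pos=z['p'],tcp_rot=z['r'])
j=np.array([0.58965598,-0.08550138,0.09240099])
f=lambda p:np.array(p)/1.9+[110,20]
px=f([(166,21),(613,20),(583,307),(198,307)])
g=lambda w:(R.from_euler('z',-j[2]).apply(w-np.r_[j[:2],.003])*1e3).round(1)
print(g(unproj("wrist",px,.027,st)))
print(g(unproj("wrist",f([(142,379),(637,379)]),.023,st)), g(unproj("wrist",f([(228,173),(547,173)]),.029,st)))
p,e=fitpl("wrist",px,st,PL,j);print(rel(p,j),p[3],e.round(1))
E
```

```text
[[ 46.6  71.6  24. ]
 [ 46.7 -70.8  24. ]
 [-48.8 -72.2  24. ]
 [-48.6  72.3  24. ]]
[[-79.9 100.   20. ]
 [-80.2 -99.   20. ]] [[ -0.1  55.7  26. ]
 [ -0.3 -53.5  26. ]]
(array([-0.89506828,  0.25880811]), np.float64(0.0007691597079007434)) -0.02404746354696258 [ 0.3 -0.1  0.  -0.2 -0.5 -0.   0.2  0.4]
```

```bash
python3 -m crank '0 0 -20 0 0 0; 0 0 0 0 0 0; 0 0 0 0 0 0; 0 0 0 0 0 0; 0 0 0 0 0 0'; python3 -c "
from plant import ctrl; print(ctrl.sign_off())"
```

```text
time: 21.2
eef_pos: [0.5155, -0.0914, 0.0997]
tcp_rot: [0.739, -0.674, -0.001, 0.0]
contact_force: [-0.0, 0.7, -0.4]
opening: 1.0
the job is handed in; nothing more can be done
None
```

The stencil is seated on the jig and I handed the job in at 21.2 s, with the hand clear of everything. I set its y position with the shut fingertips. The two open fingertips then squared it and pushed it along +x until it dropped over the pins.

**What went wrong on the way:** twice I opened the fingers while they were still beside the plate, which knocked it about 4 mm along y. Both times I measured the shift and pushed it back before the final push.

**Last checks:**
- **Seating:** both pins show through the hole and slot, and all four corner marks frame the plate.
- **Position:** the plate measured 0.9 mm off in x and 0.3 mm off in y, with yaw off by less than 0.001 rad.
- **Tilt:** the fit gave -0.024 rad, against a limit of 0.03. The minus sign would put the +x edge below the bed, so I take it as image error (about 1.5 mm at the far edge) and the plate as flat. I did not confirm the tilt from a second view.
- **Other objects:** in the top view the jar, dropper bottle and spreader are where they started.

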